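# Fit the portion wheel on the sweet dispenser's drive and hold it down

## Task

Put the portion wheel with four chambers and the square hub onto the dispenser's drive: hang it by its bore over the upright peg, hub upward, turn it until its slots mesh with the splines, slide it down and press it fully home against the spring plate. Finish while still holding it pressed down with the gripper, so that I can push the clip through the peg; do not let go. Leave the other wheel and everything else on the counter where it is.

Things in the scene. Friction and masses are not known exactly. Their poses are not given: they have to be found in the camera images.
- wheel: The wheel to fit: grey plastic portion wheel, loose, flat on the counter, hub up, left or right of the drive; 0.11 to 0.23 kg. Rim 110 mm across, 20 mm high; four vanes make four open chambers. Square hub in the middle. Origin: centre of the underside; z up, x and y square to the hub's flat sides and along the bore's slots (vanes point to the hub's corners). It fits in any of four quarter turns.
- wheel_hub (a point): Centre of the top of the wheel's square hub, 50 mm above the wheel's origin, same axes. The hub is 44 x 44 mm and stands 30 mm above the rim: grip it there on two facing flat sides. A plus-shaped bore runs down through the whole hub: two crossed slots 9 mm wide, 32 mm from end to end; a 10 mm peg passes at its centre and sticks out on top.
- drive_base: Drive base of the dispenser: round white housing 152 mm across, fixed on the counter, its flat deck 50 mm above the counter, with a steel chute toward its -x, three studs 5 mm high near the deck's edge, and the upright steel spindle in the middle. Origin: under its centre, on the counter.
- spindle_foot (a point): Point on the spindle's axis level with the deck; z up, x and y along the spline lugs. Round the spindle's lower part stand four lugs (a plus), 6 mm thick, reaching 14 mm from the axis, rounded tops 34 mm above the deck: a wheel not turned to match rests on them. The spindle stands at any angle and turns in its gears only with about 0.4 N m.
- spindle_tip (a point): Point on the axis at the top of the spindle's peg, 66 mm above spindle_foot, same axes. The peg is round, 10 mm thick, with a tapered tip, and has a small clip hole across it 58 mm above the deck.
- spring_plate (a joint): Spring plate round the spindle, a dark steel ring 72 mm across on which the wheel's hub comes to sit: 0 = up, its top 14 mm above the deck; grows downward to 0.010 m = fully down on its stop, its top 4 mm above the deck. Spring force 4.2 N at 0, 10.2 N fully down; it comes up again when not pressed.
- spare_wheel: The other wheel, not to be used: same size and grey plastic, but eight vanes (eight chambers) and a round 44 mm hub with a plain round bore, lying flat on the counter on the other side of the drive. Origin: centre of the underside.
- tin_a: Small round pastille tin, 45 mm across, 19 mm high, behind the work to the left. Origin under its centre.
- tin_b: Small round pastille tin, 45 mm across, 19 mm high, near the front edge, left of the drive. Origin under its centre.
- tin_c: Small round pastille tin, 45 mm across, 19 mm high, near the front edge, right of the drive. Origin under its centre.
- oval_a: Oval sweet tin lying flat, 78 x 64 x 20 mm, at the right. Origin under its centre.
- oval_b: Oval sweet tin lying flat, 78 x 64 x 20 mm, left of the work, toward the front. Origin under its centre.
- packet: Flat sweet packet 52 x 82 x 18 mm, behind the work to the left. Origin under its centre.
- scoop: Small steel scoop lying behind the work to the left, 174 x 47 x 16 mm, long along its x. Origin under its centre.
- mug: China mug 85 mm across, 94 mm high, with a handle, at the left. Origin under its centre.
There are look-alikes about, which are no part of the job. Leave any purple look-alike of the wheel alone.

How it is judged (in metres and radians):
On the way, in this order (a step that is already met when the one before it is completed fails the run):
1. the wheel hangs on the peg by its bore, hub up (z of wheel in the frame of spindle_tip below -0.006 m and horizontal distance between wheel and spindle_tip below 0.005 m and angle between wheel's own z axis and vertical below 0.2 rad), for 0.05 s.
2. the wheel's slots are meshed over the splines (z of wheel in the frame of spindle_foot below 0.026 m and horizontal distance between wheel and spindle_foot below 0.005 m and (angle between the x axis of wheel and the x axis of spindle_foot, either way round below 0.2 rad or angle between the x axis of wheel and the y axis of spindle_foot, either way round below 0.2 rad)), for 0.05 s.
At the end, for the whole second after the job is handed in: Four-chamber wheel meshed on the spindle, hub up (0.1 rad), centred within 5 mm, underside under 10 mm above the deck, spring plate down more than 6 of its 10 mm, wheel still, and the fingers still on it with over 2 N, through the last second (value of joint spring_plate above 0.006 m and z of wheel in the frame of spindle_foot below 0.01 m and horizontal distance between wheel and spindle_foot below 0.005 m and angle between wheel's own z axis and vertical below 0.1 rad and (angle between the x axis of wheel and the x axis of spindle_foot, either way round below 0.2 rad or angle between the x axis of wheel and the y axis of spindle_foot, either way round below 0.2 rad) and contact force between the fingers and wheel above 2 N and linear speed of wheel below 0.02 m/s); the arm keeps its last pose, push and grip.
It fails at once if the other wheel or a bystander is moved more than 25 mm (distance of any of spare_wheel, tin_a, tin_b, tin_c, oval_a, oval_b, packet, scoop, mug from where it was at the start of the episode above 0.025 m).
It also fails if it takes over 40 s, if anything falls off the work surface, if the arm or the gripper's body presses on something with over 40 N, if the wrist force passes 120 N, or if a joint passes its speed limit or range.

## Robot

A 7-joint arm with a two-finger parallel gripper is mounted at the origin on a cart in front of the work surface, level with it; the furniture and walls round the work are solid. World frame = base frame: x ahead of the robot, y to its left, z up, the work surface at z = 0. Lengths are in m, angles in degrees, forces in N, time in s.
With the tool pointing down it reaches from about 0.4 to 0.925 m from the base axis. Payload 5.6 kg.
Tool frame: the origin (TCP) lies midway between the tips of the shut fingers; the grasp point (between the pads) lies 19 mm behind it; z points along the fingers, y is the line along which they close (so a half turn about z gives the same grasp; the last joint's range is limited). The gripper opens to 85 mm and grips with 20 to 120 N. Pads are 22 mm wide; open, the fingers measure 114 mm over their backs; the gripper's body (76 mm by 85 mm) begins 54 mm behind the grasp point. The pads swing forward as they close: fully open they stand 13 mm farther back than shut.
Start: joints at [66.864, 26.786, -0.665, 91.828, 0.344, 61.387, -3.226], TCP at [0.229, -0.608, 0.231] pointing down, gripper open.
Joint ranges: [-144.91, 144.91], [-17.63, 115.5], [-89.93, 88.59], [15.96, 139.68], [-74.01, 254.01], [8.47, 105.57], [-167.45, 167.45]. Speed limits (degrees/s): [147.25, 147.25, 180, 180, 180, 180, 180].

## Interface

Orientations are given as a 3x3 rotation matrix whose columns are the frame's x, y, z axes.
In Python, from workcell import bot gives the robot as it stands. The module is installed in compiled form; this text tells all that it offers.
- The arm moves only by the tool arm_command, never from a script. Its argument "moves" is text: rows parted by semicolons, each of 7 numbers parted by spaces: the shift along the tool's x, y, z in units of 40 mm (1.0 is 40 mm), then the turn, a rotation vector about the tool's x, y, z in units of 5 degrees (1.0 is 5 degrees), then the finger opening in mm, from 0 to 85.4. A call has 1 to 12 rows; each row shifts and turns the commanded pose from where the row before left it, along the tool's axes as they then stand; what a row does not reach is not made up. A row lasts 1/10 s, in which the tool goes at most 50 mm and 8.59 degrees, less where a joint would pass 70% of its speed; a pose out of reach is approached as far as the arm can. A call is refused whole if a number of a shift passes 1 or a number of a turn 1, either way. A call with a gripper value outside its range is refused whole. The fingers move at their own pace and stop on an object; "squeeze" is the grip in N (left out, the last holds). Time passes only in rows, so rows that do not move let the fingers close. It gives the time, the measured TCP pose, the force, the opening and the grip force at its end, in the units of the state.
- bot.get_obs(): the state, without advancing time (a new reading comes with each control period).
- bot.capture(name): name is "scene" or "side" or "wrist"; returns (picture, depth): 400x640x3 uint8, red, green, blue; 400x640 float32, m along the optical axis (not along the pixel's ray), 0 where there is no reading.
- bot.get_calibration(name): a dict with "intrinsics" (3x3 intrinsics, pixels), "camera_from_world" (4x4, takes a point from world to camera coordinates); the wrist camera has in their place "hand_eye" (4x4, takes a point from camera to tool coordinates, whose origin is the TCP and whose axes are the flange's). Camera axes: x right, y down, z forward; pixel columns grow to the right and rows downward; lengths in m; the calibration is good to about 2 mm. A picture is of the moment at which its call begins: read the wrist's pose just before it. get_calibration takes no time and is no camera call.
- bot.job_done(): hands the job in; it is judged then, once.
The state is a dict: "t": time; "joints": joint angles; "joint_vel": joint speeds; "effort": joint torques, N m; "ee_pos": TCP position; "tool_rot": TCP orientation; "contact_force": force on the tool from outside, world axes, zero at the start; "torque": the same for the moment, N m; "opening": finger opening in m; "finger_force": force on a finger pad.
Only numpy, scipy, OpenCV 4.12 (cv2) and the standard library are available. Lean on these libraries where they do the work, as an engineer would, in place of code of your own. Each camera call takes 0.05 s, during which the arm holds its last target. There are 200 camera calls.

## Working session

There is one attempt and no reset: what is moved stays moved. The work goes in short steps, Python scripts to look and compute and a tool call to move; the robot and the scene stay as the last step left them, time stands still between calls to the robot, and variables do not carry over. Pictures are saved under pics/ and viewed, at most 10 in all, crops included, and the job is handed in when it is done.

Besides the shell and the picture viewer there is one more tool, called after "Call:" as name(argument=value, ...) on one line, values as JSON. arm_command: Moves the arm, as the interface text tells. Its arguments: {"type":"object","properties":{"moves":{"type":"string"},"squeeze":{"type":"number"}},"required":["moves"]}

```bash
mkdir -p pics
cat > h.py <<'E'
import numpy as np, cv2
from workcell import bot
def cap(n):
    o=bot.get_obs(); rgb,d=bot.capture(n); c=bot.get_calibration(n)
    K=np.array(c["intrinsics"])
    if n=="wrist":
        H=np.array(c["hand_eye"]); T=np.eye(4); T[:3,:3]=np.array(o["tool_rot"]); T[:3,3]=o["ee_pos"]; W=T@H
    else: W=np.linalg.inv(np.array(c["camera_from_world"]))
    v,u=np.mgrid[:d.shape[0],:d.shape[1]]
    P=np.stack([(u-K[0,2])/K[0,0]*d,(v-K[1,2])/K[1,1]*d,d],-1)@W[:3,:3].T+W[:3,3]
    P[d<=0]=np.nan
    return rgb,d,P,K,W
E
python3 - <<'E'
from h import *
o=bot.get_obs(); print({k:np.round(v,3).tolist() for k,v in o.items()})
for n in("scene","side"):
    rgb,d,P,K,W=cap(n); cv2.imwrite(f"pics/{n}0.png",rgb[...,::-1]); np.savez(f"{n}0.npz",rgb=rgb,P=P,K=K,W=W)
    print(n,np.round(W,2).tolist(),K[0,0])
E
```

```text
{'t': 0.0, 'joints': [66.864, 26.838, -0.665, 91.881, 0.344, 61.386, -3.225], 'joint_vel': [0.013, -0.018, 0.03, 0.067, 0.016, 0.075, 0.044], 'effort': [-0.0, -53.239, 0.022, -25.13, 0.012, 0.008, 0.0], 'ee_pos': [0.229, -0.608, 0.23], 'tool_rot': [[0.936, 0.353, -0.001], [0.353, -0.936, 0.002], [-0.0, -0.002, -1.0]], 'contact_force': [0.108, -0.388, -0.274], 'torque': [-0.005, -0.0, 0.013], 'finger_force': 0.0, 'opening': 0.085}
scene [[-0.76, -0.28, 0.59, -0.2], [-0.65, 0.29, -0.7, 0.94], [0.03, -0.91, -0.41, 0.65], [0.0, 0.0, 0.0, 1.0]] 407.9178971891405
side [[0.99, 0.11, -0.06, 0.69], [0.13, -0.86, 0.49, -0.78], [0.0, -0.49, -0.87, 1.56], [0.0, 0.0, 0.0, 1.0]] 412.5843778843959
```

View pics/scene0.png

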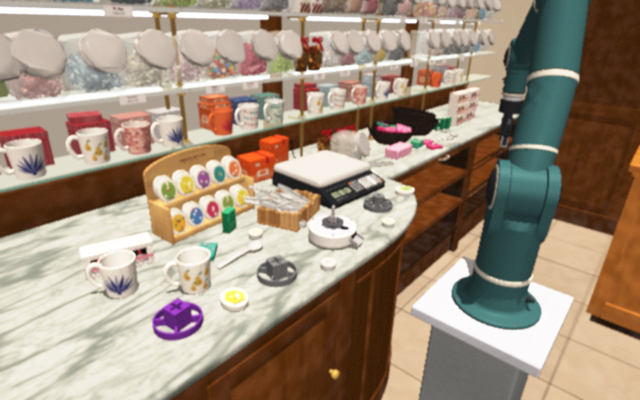

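View pics/side0.png

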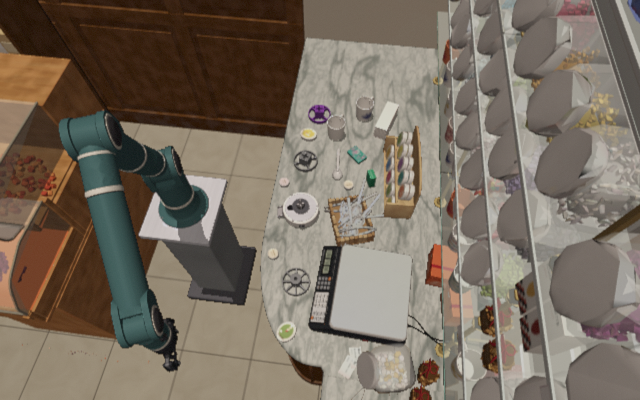

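The scene shows three wheel-like things: grey at scene (277,270) / side (305,160), grey at scene (378,203) / side (296,282), and purple at scene (178,318), which is excluded. The drive is at side (300,208). The first grey wheel appears to have four vanes and a square hub. I'll confirm that in an enlarged crop.

Run:
```python
from h import *
s=np.load("side0.npz"); c=np.load("scene0.npz")
a=cv2.resize(s["rgb"][130:310,250:350],None,fx=3.3,fy=3.3,interpolation=2)[...,::-1]
b=cv2.resize(c["rgb"][245:295,245:310],None,fx=6,fy=6,interpolation=2)[...,::-1]
e=cv2.resize(c["rgb"][180:225,345:410],None,fx=6,fy=6,interpolation=2)[...,::-1]
im=np.zeros((600,740,3),np.uint8); im[:594,:330]=a[:594,:330]; im[:300,340:730]=b; im[310:580,340:730]=e
cv2.imwrite("pics/crop.png",im)
for nm,D in(("side",s),("scene",c)):
  for lab,(u,v) in {"side":{"w1":(305,160),"w2":(296,282),"drv":(300,208)},"scene":{"w1":(277,270),"w2":(378,203),"drv":(333,230)}}[nm].items():
    P=D["P"]; p=P[v-30:v+30,u-35:u+35].reshape(-1,3); 
    p=p[np.isfinite(p[:,0])]; base=np.median(P[v-4:v+5,u-4:u+5].reshape(-1,3),0)
    p=p[np.linalg.norm(p[:,:2]-base[:2],axis=1)<.1]
    for lo,hi in((-.01,.005),(.014,.026),(.044,.056),(.06,.13)):
      q=p[(p[:,2]>lo)&(p[:,2]<hi)]
      if len(q)>3: 
        (cx,cy),r=cv2.minEnclosingCircle(q[:,:2].astype(np.float32)); print(nm,lab,lo,len(q),np.round([cx,cy,r],3),q.mean(0).round(3))
```

```text
side w1 -0.01 814 [0.493 0.279 0.1  ] [ 0.495  0.265 -0.001]
side w1 0.014 108 [0.489 0.29  0.061] [0.494 0.287 0.019]
side w1 0.044 69 [0.491 0.292 0.03 ] [0.491 0.292 0.05 ]
side drv -0.01 492 [0.512 0.019 0.1  ] [ 0.527 -0.025 -0.001]
side drv 0.014 67 [0.511 0.029 0.098] [ 0.48  -0.006  0.02 ]
side drv 0.044 601 [0.509 0.029 0.076] [0.511 0.024 0.05 ]
side drv 0.06 177 [0.493 0.026 0.064] [0.509 0.027 0.069]
scene drv -0.01 823 [0.481 0.062 0.1  ] [0.461 0.093 0.002]
scene drv 0.014 218 [0.484 0.042 0.085] [0.456 0.062 0.021]
scene drv 0.044 649 [0.506 0.036 0.075] [0.492 0.053 0.052]
scene drv 0.06 235 [0.507 0.033 0.037] [0.504 0.038 0.073]
```

View pics/crop.png

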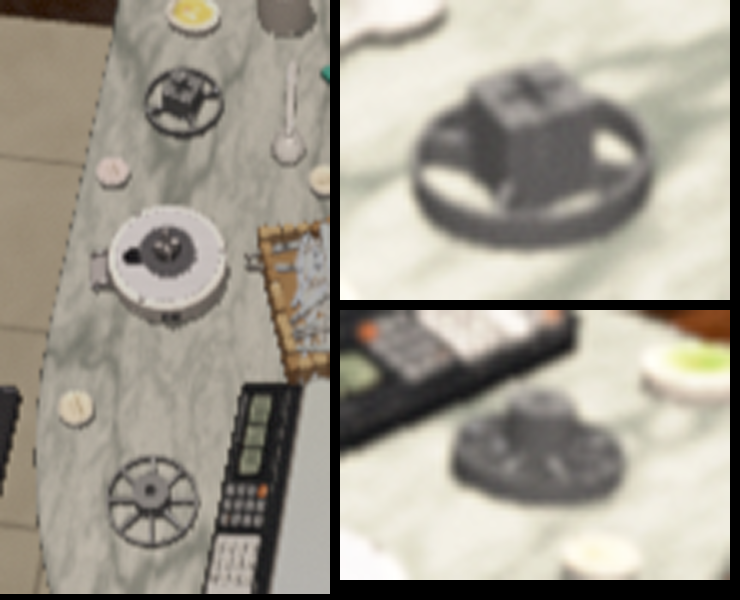

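The crop settles it. The grey wheel at side (305,160) has a square hub with a plus bore and four vanes, so it is the target, at about (0.491, 0.292). The one at side (296,282) has eight vanes and a round hub, so it is the spare. Next I'll work out the move that puts the wrist camera over the drive, then over the wheel.

Run:
```python
from h import *
c=bot.get_calibration("wrist"); H=np.array(c["hand_eye"]); print(H.round(3).tolist(), np.array(c["intrinsics"]).round(0).tolist())
o=bot.get_obs(); R=np.array(o["tool_rot"]); p=np.array(o["ee_pos"])
for n,t in(("drive",(.509,.028,.3)),("wheel",(.491,.292,.3))):
    t=np.array(t); off=R@H[:3,3]; off[2]=0
    print(n, off.round(3), ((R.T@(t-p))/.04).round(2), "cam centred",((R.T@(t-off-p))/.04).round(2))
```

```text
[[0.001, -0.945, -0.327, 0.085], [1.0, 0.001, 0.001, -0.0], [-0.001, -0.327, 0.945, -0.144], [0.0, 0.0, 0.0, 1.0]] [[359.0, 0.0, 318.0], [0.0, 359.0, 197.0], [0.0, 0.0, 1.0]]
drive [0.08 0.03 0.  ] [ 12.15 -12.4   -1.72] cam centred [ 10.02 -12.41  -1.72]
wheel [0.08 0.03 0.  ] [ 14.06 -18.74  -1.71] cam centred [ 11.93 -18.74  -1.71]
```

Call:
arm_command(moves="0.3 -0.3 -0.3 0 0 0 85;0.7 -0.7 -0.3 0 0 0 85;0.8 -0.8 -0.2 0 0 0 85;0.8 -0.8 0 0 0 0 85;0.8 -0.8 0 0 0 0 85;0.8 -0.8 0 0 0 0 85;0.8 -0.8 0 0 0 0 85;0.8 -0.8 0 0 0 0 85;0.8 -0.8 0 0 0 0 85;0.8 -0.8 0 0 0 0 85;0.8 -0.8 0 0 0 0 85;0.8 -0.8 0 0 0 0 85")

```text
t: 1.3
ee_pos: [0.4394, -0.1426, 0.2632]
tool_rot: [[0.936, 0.353, -0.0], [0.353, -0.936, -0.0], [-0.0, 0.0, -1.0]]
contact_force: [1.7, -0.6, -0.2]
opening: 0.0848
finger_force: 0.0
```

Call:
arm_command(moves="0.8 -0.8 0 0 0 0 85;0.8 -0.8 0 0 0 0 85;0.8 -0.8 0 0 0 0 85;0.6 -0.8 0 0 0 0 85;0.3 -0.6 0 0 0 0 85;0 -0.2 0 0 0 0 85;0 0 0 0 0 0 85;0 0 0 0 0 0 85")

```text
t: 2.1
ee_pos: [0.506, 0.0504, 0.263]
tool_rot: [[0.936, 0.351, -0.001], [0.351, -0.936, -0.001], [-0.001, 0.001, -1.0]]
contact_force: [-0.3, -1.0, -0.2]
opening: 0.0851
finger_force: 0.0
```

Run:
```python
from h import *
rgb,d,P,K,W=cap("wrist"); cv2.imwrite("pics/drv.png",rgb[...,::-1]); np.savez("drv.npz",rgb=rgb,P=P,K=K,W=W,d=d)
o=bot.get_obs(); print(o["t"],o["ee_pos"],o["joints"],o["contact_force"])
```

```text
2.15 [0.50610403 0.05009563 0.26312338] [ 14.26140805  13.58332696 -27.35058112 107.948819     7.20764313
  60.16622832 -85.5152426 ] [0.26696379 0.13342142 0.0206014 ]
```

View pics/drv.png

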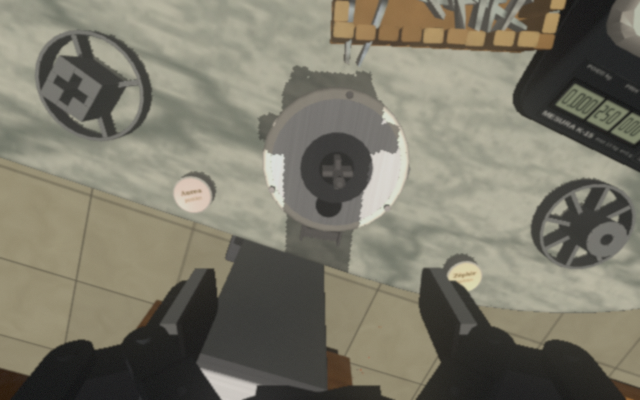

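The wrist picture shows the square-hub wheel at (72,88), the drive spindle at (338,172) with its lugs as a plus, and the spare wheel at (588,222). Now I'll measure the spindle axis, the lug angle, and the hub's centre and angle.

```bash
cat > m.py <<'E'
from h import *
def plane(rgb,K,W,c,z,half=.04,n=320):
    "rectify the picture onto the horizontal plane z round c: column=+x, row=-y"
    g=np.linspace(-half,half,n); X,Y=np.meshgrid(c[0]+g,c[1]-g)
    q=(np.stack([X,Y,np.full_like(X,z)],-1)-W[:3,3])@W[:3,:3]
    return cv2.remap(rgb,(q[...,0]/q[...,2]*K[0,0]+K[0,2]).astype(np.float32),(q[...,1]/q[...,2]*K[1,1]+K[1,2]).astype(np.float32),cv2.INTER_LINEAR)
def pts(P,c,r,lo,hi):
    p=P.reshape(-1,3); p=p[np.isfinite(p[:,0])]
    return p[(np.hypot(p[:,0]-c[0],p[:,1]-c[1])<r)&(p[:,2]>lo)&(p[:,2]<hi)]
E
python3 - <<'E'
from m import *
D=np.load("drv.npz"); rgb,P,K,W=D["rgb"],D["P"],D["K"],D["W"]
w=pts(P,(.491,.292),.05,.043,.057); r=cv2.minAreaRect((w[:,:2]*1000).astype(np.float32)); print("hub",len(w),r,w[:,2].mean())
w=pts(P,(.491,.292),.07,.013,.026); print("rim",len(w),cv2.minEnclosingCircle((w[:,:2]*1000).astype(np.float32)))
dk=pts(P,(.509,.03),.1,.045,.055); print("deck",len(dk),cv2.minEnclosingCircle((dk[:,:2]*1000).astype(np.float32)),np.median(dk[:,2]))
sp=pts(P,(.509,.03),.05,.058,.07); print("plate",len(sp),cv2.minEnclosingCircle((sp[:,:2]*1000).astype(np.float32)),sp[:,2].mean())
lg=pts(P,(.509,.03),.03,.075,.095); print("lugs",len(lg),cv2.minEnclosingCircle((lg[:,:2]*1000).astype(np.float32)),lg.mean(0))
pg=pts(P,(.509,.03),.03,.1,.125); print("peg",len(pg),pg.mean(0) if len(pg) else "",pg[:,2].max() if len(pg) else "")
a=plane(rgb,K,W,(.491,.292),.05); b=plane(rgb,K,W,(.509,.028),.083,.025)
im=np.hstack([a,b]); cv2.imwrite("pics/rect.png",im[...,::-1])
E
```

```text
hub 2164 ((488.72509765625, 295.29412841796875), (45.123897552490234, 44.97953414916992), 72.40473175048828) 0.04971922926307706
rim 2981 ((488.8448181152344, 295.44140625), 55.5618782043457)
deck 12430 ((508.5439147949219, 32.27998352050781), 75.75819396972656) 0.05136516081268555
plate 3525 ((508.687744140625, 32.35162353515625), 35.878421783447266) 0.06457334040694025
lugs 290 ((508.4372863769531, 32.428035736083984), 14.297735214233398) [0.51178613 0.0339809  0.08372097]
peg 145 [0.50995678 0.03310574 0.11227123] 0.11870250878210165
```

View pics/rect.png

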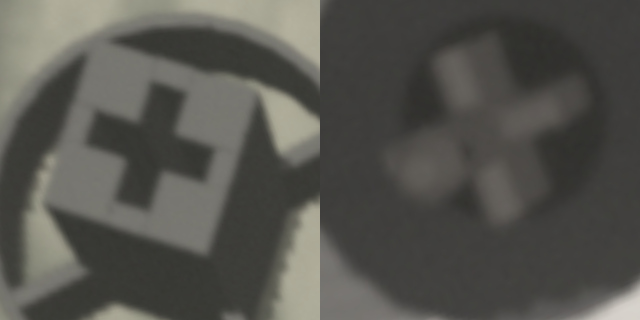

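Run:
```python
from m import *
D=np.load("drv.npz"); P=D["P"]; c=np.array([.5086,.0324])
lg=pts(P,c,.016,.078,.09); v=lg[:,:2]-c; r=np.hypot(*v.T); 
for lo in (.007,.009,.011):
    u=v[(r>lo)]; th=np.arctan2(u[:,1],u[:,0]); print(len(u),np.degrees(np.angle(np.exp(4j*th).mean()))/4, abs(np.exp(4j*th).mean()))
    print(np.histogram(np.degrees(th),bins=range(-180,181,15))[0])
o=bot.get_obs();R=np.array(o["tool_rot"]); print(np.degrees(np.arctan2(R[1,0],R[0,0])), o["ee_pos"])
t=np.array([.4887,.2953,0.12]); print(R.T@(t-o["ee_pos"])/.04)
```

```text
185 19.250964997845802 0.7452881680684346
[ 4  3  0  0  0  0 12 22 18  0  0  1 22 27 13  0  0  2 31 22  8  0  0  0]
142 19.14748568622488 0.7893380284202205
[ 4  3  0  0  0  0  8 18 12  0  0  0 17 23  9  0  0  0 24 18  6  0  0  0]
92 18.72303658391271 0.8235530908872569
[ 4  3  0  0  0  0  5 12  6  0  0  0 11 19  4  0  0  0 15  9  4  0  0  0]
20.519412439267686 [0.50610403 0.05009563 0.26312338]
[ 1.74363071 -5.8967501   3.57188066]
```

Call:
arm_command(moves="0.2 -0.4 0 0 0 -0.5 85;0.3 -0.9 0.2 0 0 -0.1 60;0.3 -1 0.3 0 0 0 60;0.3 -1 0.3 0 0 0 60;0.3 -1 0.3 0 0 0 60;0.2 -1 0.2 0 0 0 60;0.1 -0.5 0.2 0 0 0 60")

```text
t: 2.85
ee_pos: [0.475, 0.2961, 0.2031]
tool_rot: [[0.914, 0.406, -0.001], [0.406, -0.914, 0.002], [0.001, -0.002, -1.0]]
contact_force: [0.1, 0.8, 0.2]
opening: 0.0598
finger_force: 0.0
```

Call:
arm_command(moves="0 0 0 0 0 -1 60;0 0 0 0 0 -1 60;0 0 0 0 0 -1 60;0 0 0 0 0 -1 60;0 0 0 0 0 -1 60;0 0 0 0 0 -1 60;0 0 0 0 0 -1 60;0 0 0 0 0 -1 60;0 0 0 0 0 -1 60;0 0 0 0 0 -0.8 60;0 0 0 0 0 0 60;0 0 0 0 0 0 60")

```text
t: 4.05
ee_pos: [0.4768, 0.2918, 0.2033]
tool_rot: [[0.299, 0.954, -0.0], [0.954, -0.299, 0.0], [0.0, -0.0, -1.0]]
contact_force: [-0.3, 0.2, 0.1]
opening: 0.0597
finger_force: 0.0
```

```bash
cat > wl.py <<'E'
from m import *
rgb,d,P,K,W=cap("wrist"); o=bot.get_obs()
w=pts(P,(.4887,.2953),.05,.043,.057); r=cv2.minAreaRect((w[:,:2]*1000).astype(np.float32)); print("hub",len(w),r,w[:,2].mean())
w=pts(P,(.4887,.2953),.07,.013,.026); e=cv2.minEnclosingCircle((w[:,:2]*1000).astype(np.float32)); print("rim",e)
R=np.array(o["tool_rot"]);p=np.array(o["ee_pos"]); print(o["t"],p,np.degrees(np.arctan2(R[1,0],R[0,0])),np.round(o["joints"],0),o["opening"],R[:,2])
t=np.array([*np.array(r[0])/1000,.015]); print("shift",R.T@(t-p)/.04)
cv2.imwrite("pics/w2.png",rgb[...,::-1])
E
python3 wl.py
```

```text
hub 2101 ((488.98394775390625, 295.73333740234375), (44.281490325927734, 43.633174896240234), 72.3172836303711) 0.05055952018610854
rim ((488.6000671386719, 295.6733703613281), 54.972991943359375)
4.1 [0.4767405  0.29177889 0.20326681] 72.58899625413939 [ -2.  26. -42. 104.  21.  57. -70.] 0.060258508501665024 [ 2.86990221e-05  1.28622490e-04 -9.99999991e-01]
shift [0.18530197 0.26253294 4.7066917 ]
```

Call:
arm_command(moves="0.1 0.1 0.3 0 0 0 60;0.08 0.16 0.6 0 0 0 60;0 0 0.8 0 0 0 60;0 0 0.8 0 0 0 60;0 0 0.8 0 0 0 60;0 0 0.6 0 0 0 60;0 0 0.4 0 0 0 60;0 0 0.3 0 0 0 60;0 0 0.1 0 0 0 60;0 0 0 0 0 0 60")

```text
t: 5.1
ee_pos: [0.4888, 0.2958, 0.0152]
tool_rot: [[0.298, 0.955, 0.0], [0.955, -0.298, 0.0], [0.0, 0.0, -1.0]]
contact_force: [-0.2, 0.4, -0.1]
opening: 0.0601
finger_force: 0.0
```

Call:
arm_command(moves="0 0 0 0 0 0 38;0 0 0 0 0 0 38;0 0 0 0 0 0 38;0 0 0 0 0 0 38;0 0 0 0 0 0 38", squeeze=60)

```text
t: 5.6
ee_pos: [0.4895, 0.2961, 0.0165]
tool_rot: [[0.298, 0.955, 0.002], [0.955, -0.298, 0.001], [0.002, 0.002, -1.0]]
contact_force: [0.3, -0.7, 6.4]
opening: 0.0433
finger_force: 62.0
```

Call:
arm_command(moves="0 0 -0.2 0 0 0 38;0 0 -0.6 0 0 0 38;0 0 -0.8 0 0 -0.5 38;0 0 -0.8 0 0 -1 38;0 0 -0.8 0 0 -1 38;0 0 -0.7 0 0 -1 38;0 0 -0.4 0 0 -1 38;0 0 -0.2 0 0 -1 38;0 0 0 0 0 -1 38;0 0 0 0 0 -0.8 38;0 0 0 0 0 0 38;0 0 0 0 0 0 38", squeeze=80)

```text
t: 6.8
ee_pos: [0.4885, 0.2951, 0.1951]
tool_rot: [[-0.327, 0.945, -0.001], [0.945, 0.327, -0.0], [-0.0, -0.001, -1.0]]
contact_force: [0.6, -0.4, -2.9]
opening: 0.0428
finger_force: 81.6
```

Run:
```python
from m import *
rgb,d,P,K,W=cap("wrist"); o=bot.get_obs(); R=np.array(o["tool_rot"]);p=np.array(o["ee_pos"])
np.savez("held.npz",rgb=rgb,P=P,K=K,W=W); cv2.imwrite("pics/held.png",rgb[...,::-1])
print(o["t"],p,np.degrees(np.arctan2(R[1,0],R[0,0])),np.round(o["joints"],0),o["opening"],o["contact_force"],R[:,2])
h=p[2]+.035; w=pts(P,p,.04,h-.012,h+.012); print(len(w), w[:,2].mean(), cv2.minAreaRect((w[:,:2]*1000).astype(np.float32)))
A=np.c_[w[:,:2]-p[:2],np.ones(len(w))]; print("tilt",np.linalg.lstsq(A,w[:,2],rcond=None)[0])
w=pts(P,p,.07,h-.04,h-.02); print("rim",len(w), np.median(w[:,2]), cv2.minEnclosingCircle((w[:,:2]*1000).astype(np.float32)))
t=np.array([.5086,.0324,p[2]]); print("shift",R.T@(t-p)/.04)
```

```text
6.85 [0.48853157 0.29525591 0.19512946] 109.0829038297034 [  4.  31. -51. 103.  28.  59. -39.] 0.043018713608991746 [ 0.76492304 -0.10284336 -1.78557495] [-3.76567209e-04 -4.37473595e-04 -9.99999833e-01]
15542 0.22875885536276164 ((488.82965087890625, 294.3283386230469), (78.57234954833984, 45.95014190673828), 18.74482536315918)
tilt [ 0.0040186  -0.01759573  0.22881904]
rim 10802 0.19900474420698971 ((489.1396179199219, 294.1323547363281), 55.49988555908203)
shift [-6.37430358e+00 -1.67428482e+00  2.68588517e-03]
```

View pics/held.png

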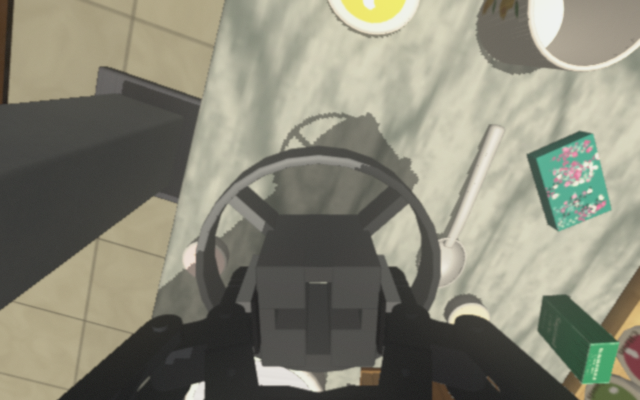

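Call:
arm_command(moves="-0.5 -0.13 0 0 0 0 38;-0.9 -0.24 0 0 0 0 38;-0.95 -0.25 0 0 0 0 38;-0.95 -0.25 0 0 0 0 38;-0.95 -0.25 0 0 0 0 38;-0.95 -0.25 0 0 0 0 38;-0.75 -0.2 0 0 0 0 38;-0.4 -0.1 0 0 0 0 38;0 0 0.5 0 0 0 38;0 0 0.5 0 0 0 38;0 0 0.25 0 0 0 38;0 0 0 0 0 0 38")

```text
t: 8.05
ee_pos: [0.508, 0.0337, 0.1442]
tool_rot: [[-0.328, 0.945, -0.003], [0.945, 0.328, 0.0], [0.001, -0.003, -1.0]]
contact_force: [0.2, 0.4, -0.6]
opening: 0.0427
finger_force: 81.6
```

```bash
cat > chk.py <<'E'
from m import *
import sys
rgb,d,P,K,W=cap("wrist"); o=bot.get_obs(); R=np.array(o["tool_rot"]);p=np.array(o["ee_pos"])
print(o["t"],p,np.degrees(np.arctan2(R[1,0],R[0,0])),np.round(o["joints"],0),o["opening"],o["contact_force"],o["torque"],R[:,2])
z=p[2]+.034; c=p[:2]
w=pts(P,p,.07,z-.036,z-.024); print("rim",len(w), np.median(w[:,2]), cv2.minEnclosingCircle((w[:,:2]*1000).astype(np.float32)))
a=plane(rgb,K,W,c,z,.04,400)
s,_,_,Ks,Ws=cap("scene"); b=plane(s,Ks,Ws,c,z,.04,400)
v=np.linalg.inv(Ws)@np.r_[c,.11,1]; u=(Ks@v[:3]); u=(u[:2]/u[2]).astype(int)
e=cv2.resize(s[u[1]-30:u[1]+35,u[0]-40:u[0]+40],(492,400),interpolation=2)
im=np.hstack([cv2.resize(a,(300,300)),e[:300,96:396]]); cv2.imwrite(sys.argv[1],im[...,::-1])
t=np.array([.5086,.0324,p[2]]); print("TCP->axis mm",(R.T@(t-p)*1000).round(2))
E
python3 chk.py pics/c1.png
```

```text
8.1 [0.50877167 0.03405287 0.14511778] 109.18777260012675 [ 32.  29. -49. 113.  29.  51. -13.] 0.04281643819425357 [ 0.66094364  0.47965675 -2.39977651] [-1.61992772e-02  3.79549811e-02 -3.45302833e-05] [-9.43061988e-04  1.89774736e-04 -9.99999537e-01]
rim 8485 0.148232423426818 ((508.7813720703125, 32.70029830932617), 55.39944076538086)
TCP->axis mm [-1.5  -0.71 -0.  ]
```

View pics/c1.png

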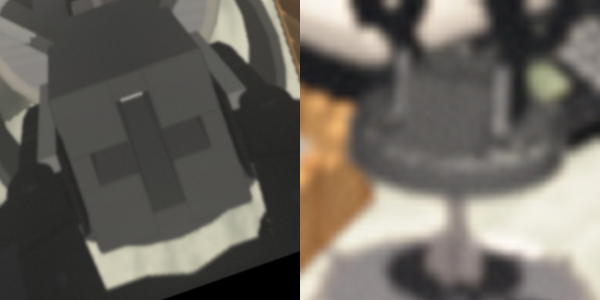

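The rim centre measures (508.8, 32.7) against the spindle axis at (508.6, 32.4), and the scene crop shows the peg centred under the wheel. I'll lower it in small steps.

Call:
arm_command(moves="0 0 0.1 0 0 0 38;0 0 0.1 0 0 0 38;0 0 0.1 0 0 0 38;0 0 0.1 0 0 0 38;0 0 0.1 0 0 0 38;0 0 0.1 0 0 0 38;0 0 0 0 0 0 38")

```text
t: 8.85
ee_pos: [0.5086, 0.0336, 0.1206]
tool_rot: [[-0.328, 0.945, -0.001], [0.945, 0.328, -0.0], [0.0, -0.001, -1.0]]
contact_force: [-0.4, -0.1, -1.5]
opening: 0.0432
finger_force: 81.6
```

Call:
arm_command(moves="0 0 0.1 0 0 0 38;0 0 0.1 0 0 0 38;0 0 0.05 0 0 0 38;0 0 0 0 0 0 38")

```text
t: 9.25
ee_pos: [0.5088, 0.0337, 0.1109]
tool_rot: [[-0.328, 0.945, -0.001], [0.945, 0.328, 0.0], [0.0, -0.001, -1.0]]
contact_force: [0.0, -0.8, -1.4]
opening: 0.043
finger_force: 81.6
```

Call:
arm_command(moves="0 0 0.1 0 0 0 38;0 0 0.1 0 0 0 38;0 0 0.05 0 0 0 38;0 0 0.05 0 0 0 38;0 0 0.05 0 0 0 38;0 0 0.05 0 0 0 38;0 0 0.05 0 0 0 38;0 0 0 0 0 0 38")

```text
t: 10.05
ee_pos: [0.5086, 0.0336, 0.0929]
tool_rot: [[-0.328, 0.945, -0.001], [0.945, 0.328, -0.0], [0.0, -0.001, -1.0]]
contact_force: [-2.3, 0.4, -2.6]
opening: 0.0428
finger_force: 81.6
```

No upward force with the underside below the lug tops, so the slots are meshing. Continuing down onto the plate.

Call:
arm_command(moves="0 0 0.1 0 0 0 38;0 0 0.1 0 0 0 38;0 0 0.1 0 0 0 38;0 0 0.05 0 0 0 38;0 0 0 0 0 0 38")

```text
t: 10.55
ee_pos: [0.5086, 0.0335, 0.079]
tool_rot: [[-0.328, 0.945, -0.001], [0.945, 0.328, -0.0], [-0.0, -0.001, -1.0]]
contact_force: [-4.3, -1.1, 1.6]
opening: 0.0428
finger_force: 82.0
```

Call:
arm_command(moves="0 0 0.06 0 0 0 38;0 0 0.06 0 0 0 38;0 0 0.05 0 0 0 38;0 0 0 0 0 0 38;0 0 0 0 0 0 38")

```text
t: 11.05
ee_pos: [0.5087, 0.0335, 0.0728]
tool_rot: [[-0.328, 0.945, -0.001], [0.945, 0.328, -0.001], [-0.001, -0.001, -1.0]]
contact_force: [-5.5, -2.0, 5.7]
opening: 0.0425
finger_force: 82.6
```

Call:
arm_command(moves="0 -0.01 0.05 0 0 0 38;0 -0.01 0.05 0 0 0 38;0 0 0.04 0 0 0 38;0 0 0 0 0 0 38;0 0 0 0 0 0 38")

```text
t: 11.55
ee_pos: [0.5087, 0.0335, 0.0703]
tool_rot: [[-0.329, 0.944, 0.001], [0.944, 0.329, -0.004], [-0.004, -0.0, -1.0]]
contact_force: [-13.8, -3.5, 35.9]
opening: 0.0426
finger_force: 86.2
```

The force jumped to 36 N at z = 0.0703, so the plate is on its stop. I'll ease off slightly and check.

Call:
arm_command(moves="0 -0.01 -0.03 0 0 0 38;0 0 0 0 0 0 38;0 0 0 0 0 0 38;0 0 0 0 0 0 38")

```text
t: 11.95
ee_pos: [0.5087, 0.0335, 0.0704]
tool_rot: [[-0.328, 0.945, 0.002], [0.945, 0.328, -0.002], [-0.002, 0.001, -1.0]]
contact_force: [-9.4, -3.8, 22.5]
opening: 0.0431
finger_force: 84.5
```

```bash
python3 chk.py pics/c2.png
```

```text
12.0 [0.50865521 0.03351837 0.07039566] 109.17767103796162 [ 27.  35. -43. 116.  36.  43. -19.] 0.04291611765574438 [-8.74237599 -3.14214019 23.17981339] [-0.56157698  2.09251583  0.02267834] [ 0.0018146  -0.00183924 -0.99999666]
rim 8381 0.07436279557919553 ((509.4081726074219, 32.775482177734375), 55.25766372680664)
TCP->axis mm [-1.04 -0.42  0.  ]
```

View pics/c2.png

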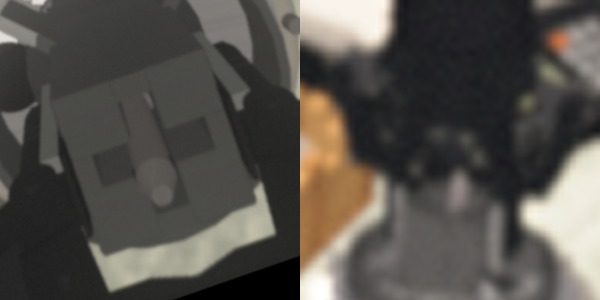

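The wheel rim top is at z = 0.074, so the underside is 4 mm above the deck. The peg sticks out through the bore, the push is about 23 N, and the grip is 84 N. Handing the job in.

```bash
python3 -c "
from workcell import bot
print(bot.job_done())"
```

```text
the job is handed in; nothing more can be done
None
```

The four-chamber wheel is meshed on the spindle and pressed fully home against the spring plate, with the gripper still holding it down; I handed the job in at about 12 s, and no verdict was returned.

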